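Hang the spindle-parts pail on its keeper hanger

TASK

With the little steel pail staying put on the bench, swing its folded-down wire bail up until it stands upright; then lift the pail by the bail's wooden grip and hang it on the two-pronged hanger stand: set the wire down on both prongs in front of their overhanging keepers and slide it in under the keepers, fully home against the stops, then let go and leave it hanging still. The height of the prongs is not known exactly, so feel for them and do it gently: do not force the wire or the fingers against the stand, tip the pail, or knock about the other things on the bench.

Things in the scene. Friction and masses are not known exactly. Their poses are not given: they have to be found in the camera images.
- pail: Small open steel pail, loose on the bench, 75 mm high, 90 mm across the rim, 80 mm across the foot, 0.38 to 0.64 kg with the small parts in it. Origin: centre of its underside, z up. The bail turns about a line along the pail's y, 64 mm above the underside, in ears at y = +-54 mm. Folded down, it sticks out on the pail's -x side (towards the robot).
- grip (a point): Centre of the wooden grip on the bail's straight top, 85 mm from the bail's turning axis: a sleeve 13 mm thick, 34 mm long, that spins freely on the wire, so it can be pinched and carried round the arc without turning the fingers. The point turns with the bail; its y axis runs along the wire. The bare wire is 5 mm thick, straight to 47 mm either side.
- bail (a joint): Bail angle (rad). Folded at the start: 0 to 0.3. In the pail's frame the grip centre is at x = -85 cos(a), z = 64 + 85 sin(a) mm, a = joint - 0.175. At 1.745 it is upright, grip centre 149 mm above the pail's underside; it can swing on to 3.49. Slightly stiff (about 0.5 N at the grip): it stays where it is left, but a hard or skewed pull tips the pail.
- stand: Fixed steel hanger stand, z up. Origin: on the bench, straight below where the wire's centre ends when home. Two prongs, 6 mm thick, at y = +-32 mm (58 mm clear between them, for the fingers), level along x, free ends towards -x. Each has a keeper block over it from x = -16 mm on: a slot 8 mm high under it, the block 22 mm tall. The slot ends at a stop at x = +2.5 mm: the 5 mm wire is home at x = 0.
- landing (a point): Point on the bench straight below the middle of the open landing, at x = -28.5 mm of the stand. The landing is the flat top of the prongs from a 6 mm lip (x = -46 to -41 mm) to the keepers (x = -16 mm). The prongs are clamped firmly at an unknown height, both alike: flat top 196 to 240 mm above the bench. Feel for it with the wire, then slide to +x, the wire at most 2.5 mm off the prongs.
- post (a point): Foot of the stand's post (x = +95 mm of the stand, on the bench): 18 mm thick, 297 mm high, on a foot plate 110 x 100 x 12 mm. A cross bar at x = +74 to +86 mm carries the prongs; the gap between the prongs is open in front of it. A pail hung from the grip (rim 74 mm below the grip centre) must come in from the prongs' free ends; with the grip centre 250 to 257 mm high the wire clears the lips and the rim clears the prongs' 10 mm thickness at any prong height.
- bowl: Bystander: turned wooden bowl, 124 mm across, 50 mm high; origin under its centre.
- jar: Bystander: amber glass jar, 64 mm across, 85 mm high, between pail and stand; origin under its centre.
- mallet: Bystander: wooden mallet lying down, 260 mm long along its x; origin under its middle.
- tin: Bystander: low metal tin, 80 mm across, 45 mm high; origin under its centre.
- block: Bystander: cork sanding block, 100 x 60 x 30 mm; origin under its centre.
- pot: Bystander: plain steel pot without a bail, 84 mm across, 75 mm high; origin under its centre.
- spindle: Bystander: small turned wooden spindle standing upright, 48 mm across, 100 mm high; origin under its centre.
There are look-alikes about, which are no part of the job. Leave any purple or turquoise look-alike of the pail alone.

How it is judged:
By the outcome, as a careful person would: the job done as asked, in the order asked, and still so for the second after the job is handed in, with the robot touching nothing.
It also fails if it takes over 72 s, if anything falls off the work surface, if the arm or the gripper's body presses on something with over 40 N, if the wrist force passes 120 N, or if a joint passes its speed limit or range.

ROBOT

A 6-joint arm with a two-finger parallel gripper is mounted at the origin on the work surface. World frame = base frame: x ahead of the robot, y to its left, z up, the work surface at z = 0. Lengths are in m, angles in rad, forces in N, time in s.
With the tool pointing down it reaches from about 0.25 to 0.775 m from the base axis. Payload 8.9 kg.
Tool frame: the origin (TCP) lies midway between the tips of the shut fingers; the grasp point (between the pads) lies 19 mm behind it; z points along the fingers, y is the direction in which the jaws open and shut (so a half turn about z gives the same grasp; the last joint's range is limited). The gripper opens to 85 mm and grips with 20 to 120 N. Pads are 22 mm wide; open, the fingers measure 114 mm over their backs; the gripper's body (76 mm by 85 mm) begins 54 mm behind the grasp point. The pads swing forward as they close: fully open they stand 13 mm farther back than shut.
Start: joints at [-1.479, 0.291, -0.153, 1.127, 0, 1.431], TCP at [0.12, -0.511, 0.231] pointing down, gripper open.
Joint ranges: [-2.52, 2.52], [-0.91, 1.74], [-1.3, 1.37], [-1.96, 2.02], [-1.52, 1.47], [-3.14, 3.14]. Speed limits (rad/s): [2.22, 2.22, 2.79, 3.14, 3.14, 3.14].

INTERFACE

Orientations are given as a unit quaternion [w, x, y, z].
In Python, from bench import monitor, viewer, finish_job, finder gives the robot as it stands.
- The arm moves only by the shell command python3 -m crank 'ROWS' [OPENING] [FORCE]. ROWS is JSON, a list of rows, each a list of 6 numbers: the shift along the tool's x, y, z in m, then the turn, a rotation vector about the tool's x, y, z in rad. In form: [[tx, ty, tz, ax, ay, az], ...]. A call has 1 to 10 rows; each row is the pose to reach, as a shift and turn from the pose measured when the call began, along the tool's axes at that moment; what a row does not reach only later rows make up. A row lasts 1/8 s, in which the tool goes at most 62.5 mm and 10.7 degrees, less where a joint would pass 70% of its speed; a pose out of reach is approached as far as the arm can. A call with a gripper value outside its range is refused whole. OPENING is the closure in counts, from 0 (fully open) to 255 (shut), set as the call begins (- or left out, the last holds). The fingers move at their own pace and stop on an object; FORCE is the grip in N (left out, the last holds). Time passes only in rows, so rows that repeat a pose let the fingers close. It gives the time, the measured TCP pose, the force and the opening at its end, in the units of the state.
- monitor.read_state(): the state, without advancing time (a new reading comes with each control period).
- viewer.get_image(name): name is "scene" or "side" or "wrist"; returns a dict with "frame" (420x560x3 uint8, blue, green, red), "fx", "fy", "cx", "cy" (pixels), "R" (3x3) and "t" (3): a world point X has camera coordinates R X + t; the wrist camera has in their place "hand_eye" (4x4, takes a point from camera to tool coordinates, whose origin is the TCP and whose axes are the flange's). Camera axes: x right, y down, z forward; pixel columns grow to the right and rows downward; lengths in m; the calibration is good to about 2 mm. A picture is of the moment at which its call begins: read the wrist's pose just before it. There is no depth.
- finish_job(): hands the job in, once; it reports no verdict.
Trained networks look in a picture, given as the dict that the camera call returned (one of the last four; its "shot" number tells which), for a name from the list of things; names that differ only in an ending like _2 or _b are one class to them, and where a whole thing is asked for, a point or a joint stands for the part that bears it (a point fixed in the world has none). Each returns a list of dicts, best first, with "confidence" (0 to 1); they miss things now and then, are a little off and sometimes report something else, mostly with a low value. They report only what shows in the picture. A call takes as long as a camera call. They do not tell look-alikes from the thing itself.
- finder.boxes_of(name, picture): "at" ([x, y, z] in m, in world coordinates, good to about 4 mm: the middle of the surface that is visible of it).
- finder.pinpoint(name, picture): "at" ([x, y, z] in m, in world coordinates, good to about 4 mm: a listed point, or the origin of a listed thing).
The state is a dict: "time_s": time; "q": joint angles; "qvel": joint speeds; "joint_torque": joint torques, N m; "tcp_pos": TCP position; "tool_rot": TCP orientation; "contact_force": force on the tool from outside, world axes, zero at the start; "torque": the same for the moment, N m; "finger_gap": finger opening in m.
Only numpy, scipy, OpenCV 4.12 (cv2) and the standard library are available. Lean on these libraries where they do the work, as an engineer would, in place of code of your own. Each camera call takes 0.05 s, during which the arm holds its last target. There are 200 camera calls.

## Working session

There is one attempt and no reset: what is moved stays moved. The work goes in short steps, Python scripts to look and compute and a shell command to move; the robot and the scene stay as the last step left them, time stands still between calls to the robot, and variables do not carry over. Pictures are saved under pics/ and viewed, about 8 in all and at most 12, crops included, and the job is handed in when it is done.

```bash
ls; mkdir -p pics
cat > h.py <<'E'
import numpy as np, cv2
from bench import monitor, viewer, finder
from scipy.spatial.transform import Rotation as R
def st():
    s=monitor.read_state(); return s
def rot(s):
    q=s["tool_rot"]; return R.from_quat([q[1],q[2],q[3],q[0]])
def shift(s,target,Rt=None):
    r=rot(s); d=r.inv().apply(np.array(target)-np.array(s["tcp_pos"]))
    a=(r.inv()*Rt).as_rotvec() if Rt is not None else np.zeros(3)
    return np.round(np.r_[d,a],4)
def show(s=None):
    s=s or st()
    print("t",round(s["time_s"],3),"p",np.round(s["tcp_pos"],4),"R",np.round(rot(s).as_matrix(),3).tolist(),"F",np.round(s["contact_force"],2),"M",np.round(s["torque"],2),"gap",round(s["finger_gap"],4))
E
python3 - <<'E'
from h import *
show()
a=viewer.get_image("scene");b=viewer.get_image("side")
cv2.imwrite("pics/scene0.png",a["frame"]);cv2.imwrite("pics/side0.png",b["frame"])
for n in ["pail","grip","stand","landing","post","bowl","jar","mallet","tin","block","pot","spindle"]:
    for nm,p in (("sc",a),("si",b)):
        print(n,nm,[(np.round(d["at"],3).tolist(),round(d["confidence"],2)) for d in finder.pinpoint(n,p)[:4]])
E
```

```text
pics
t 0.0 p [ 0.1201 -0.5106  0.2307] R [[0.973, 0.229, -0.0], [0.229, -0.973, 0.001], [0.0, -0.001, -1.0]] F [ 0.64  0.1  -0.21] M [ 0.04 -0.    0.04] gap 0.0852
pail sc [([0.277, -0.16, 0.001], 0.98), ([0.73, -0.16, 0.004], 0.92), ([0.263, -0.399, 0.0], 0.74), ([0.344, 0.174, 0.004], 0.73)]
pail si [([0.734, -0.166, 0.0], 0.9), ([0.347, 0.176, -0.001], 0.81), ([0.556, -0.227, -0.002], 0.79), ([0.277, -0.155, -0.0], 0.77)]
grip sc [([0.653, 0.228, 0.0], 0.64), ([0.344, -0.216, 0.052], 0.56), ([0.75, -0.244, 0.049], 0.52), ([0.492, -0.172, 0.05], 0.43)]
grip si [([0.342, -0.216, 0.048], 0.61), ([0.749, -0.242, 0.051], 0.57), ([0.492, -0.172, 0.051], 0.52), ([0.274, 0.14, 0.044], 0.42)]
stand sc [([0.558, 0.218, 0.001], 0.79)]
stand si [([0.564, 0.218, -0.003], 0.96)]
landing sc []
landing si []
post sc [([0.652, 0.227, -0.001], 0.79)]
post si [([0.654, 0.228, 0.001], 0.88)]
bowl sc [([0.521, 0.466, 0.001], 0.6)]
bowl si [([0.518, 0.466, -0.001], 0.9), ([0.668, -0.421, 0.002], 0.72)]
jar sc [([0.626, 0.009, 0.002], 0.73)]
jar si [([0.628, 0.007, 0.0], 0.71), ([0.555, -0.23, 0.001], 0.21)]
mallet sc [([0.456, -0.416, 0.003], 0.68)]
mallet si []
tin sc [([0.43, -0.005, -0.002], 0.85)]
tin si [([0.427, 0.002, -0.0], 0.89)]
block sc [([0.669, -0.423, 0.001], 0.73)]
block si [([0.668, -0.422, 0.0], 0.85)]
pot sc [([0.658, 0.427, 0.0], 0.81)]
pot si [([0.66, 0.433, -0.002], 0.81)]
spindle sc [([0.345, 0.369, -0.0], 0.74)]
spindle si [([0.348, 0.368, -0.002], 0.87), ([0.49, -0.171, 0.052], 0.17)]
```

View pics/scene0.png

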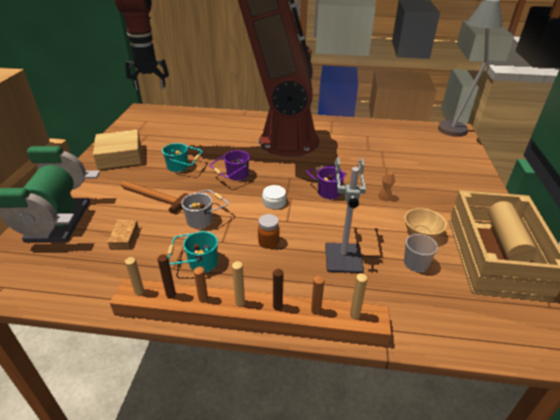

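View pics/side0.png

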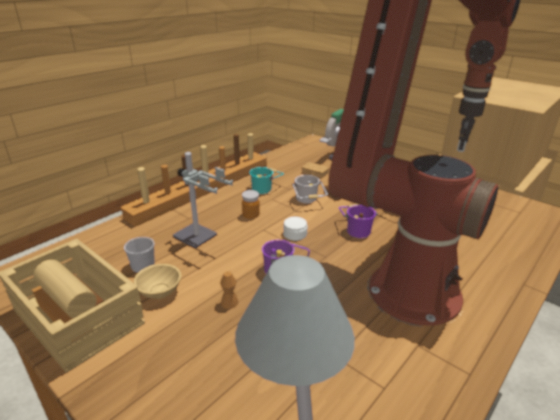

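The scene view shows the plain steel pail at about (197,208), with its bail pointing towards the robot at (228,205). The purple and teal pails are the look-alikes. The stand is at (350,215). That puts the pail at about (0.556, -0.227) with yaw about -0.71, and the stand's yaw at about 0.10. I'll move above the grip for a wrist view.

```bash
python3 -m crank '[[0.04,-0.021,0,0,0,-0.06],[0.09,-0.047,0,0,0,-0.13],[0.145,-0.076,0,0,0,-0.21],[0.2,-0.105,0,0,0,-0.29],[0.255,-0.134,0,0,0,-0.37],[0.31,-0.163,0,0,0,-0.45],[0.365,-0.192,0,0,0,-0.53],[0.41,-0.215,0,0,0,-0.6],[0.4335,-0.2276,0,0,0,-0.63],[0.4335,-0.2276,0,0,0,-0.63]]' 0
python3 - <<'E'
from h import *
s=st();show(s)
w=viewer.get_image("wrist");cv2.imwrite("pics/w1.png",w["frame"])
print(np.round(w["hand_eye"],3).tolist(),w["fx"])
for n in ["pail","grip"]: print(n,[(np.round(d["at"],4).tolist(),round(d["confidence"],2)) for d in finder.pinpoint(n,w)[:3]])
a=viewer.get_image("scene");b=viewer.get_image("side")
for nm,p in (("sc",a),("si",b)):
  for n in ["pail","grip","stand","post"]: print(nm,n,[(np.round(d["at"],4).tolist(),round(d["confidence"],2)) for d in finder.pinpoint(n,p)[:5]])
E
```

```text
time_s: 2.55
tcp_pos: [0.4911, -0.1891, 0.2311]
tool_rot: [-0.0, 0.908, 0.419, 0.0]
contact_force: [-0.5, -0.3, -1.1]
finger_gap: 0.0856
t 2.55 p [ 0.4911 -0.1891  0.2311] R [[0.65, 0.76, 0.0], [0.76, -0.65, 0.0], [0.0, -0.0, -1.0]] F [-0.52 -0.33 -1.09] M [-0.02  0.02  0.02] gap 0.0856
[[-0.001, -0.959, -0.282, 0.071], [1.0, -0.001, -0.001, -0.0], [0.001, -0.282, 0.959, -0.142], [0.0, 0.0, 0.0, 1.0]] 299.9671477887968
pail [([0.2861, -0.1588, 0.0018], 0.75), ([0.7338, -0.1626, 0.0019], 0.71), ([0.5588, -0.2272, -0.0034], 0.62)]
grip [([0.7467, -0.2462, 0.0518], 0.97), ([0.3453, -0.2154, 0.0479], 0.97), ([0.2634, -0.3105, 0.0503], 0.61)]
sc pail [([0.2617, -0.3965, -0.0008], 0.92), ([0.3442, 0.1765, 0.0033], 0.91), ([0.5571, -0.2232, 0.0021], 0.8), ([0.2778, -0.1626, -0.0004], 0.72), ([0.7292, -0.1602, 0.0033], 0.57)]
sc grip [([0.2668, -0.3137, 0.0479], 0.64), ([0.489, -0.1732, 0.0484], 0.54), ([0.343, -0.217, 0.0505], 0.41), ([0.268, 0.1365, 0.0489], 0.37)]
sc stand [([0.5568, 0.218, 0.0013], 0.62)]
sc post [([0.6555, 0.2281, 0.0007], 0.9)]
si pail [([0.3463, 0.1755, -0.0015], 0.92), ([0.5557, -0.2292, -0.0005], 0.84), ([0.7322, -0.1651, -0.0001], 0.83)]
si grip [([0.4881, -0.1695, 0.0515], 0.51), ([0.2746, 0.1441, 0.0456], 0.49), ([0.751, -0.2415, 0.0529], 0.38)]
si stand [([0.5519, -0.2292, -0.0005], 0.59)]
si post [([0.6544, 0.2272, -0.0006], 0.84)]
```

View pics/w1.png

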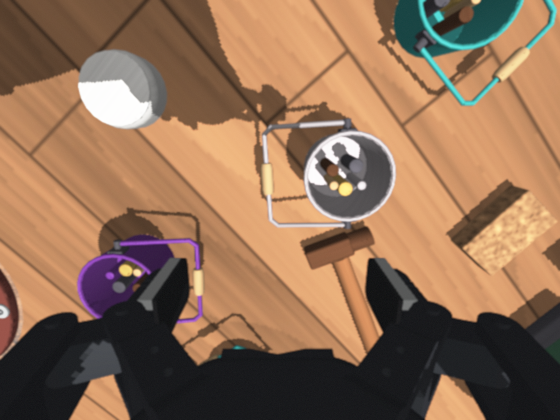

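The wrist view shows the steel pail's rim at (350,176), ears near (348,124) and (348,228), and the grip at (267,179). The wire runs from about (265,130) to (271,222). I'll back-project these.

```bash
cat >> h.py <<'E'
def ray(w,s,u,v,z):
    H=np.array(w["hand_eye"]); d=np.array([(u-w["cx"])/w["fx"],(v-w["cy"])/w["fy"],1])
    r=rot(s); o=r.apply(H[:3,3])+s["tcp_pos"]; d=r.apply(H[:3,:3]@d)
    return o+d*(z-o[2])/d[2]
E
python3 - <<'E'
from h import *
s=st();w=viewer.get_image("wrist");f=w["frame"]
c=cv2.resize(f[90:250,230:420],None,fx=4,fy=4,interpolation=cv2.INTER_CUBIC);cv2.imwrite("pics/w1c.png",c[:600,:800])
for n,u,v,z in [("rim",350,176,.075),("earA",348,124,.064),("earB",348,228,.064),("grip",267,179,.05),("wA",265,132,.05),("wB",271,221,.05)]:
    print(n,np.round(ray(w,s,u,v,z),4))
E
```

```text
rim [ 0.5555 -0.226   0.075 ]
earA [ 0.5861 -0.1861  0.064 ]
earB [ 0.5198 -0.2742  0.064 ]
grip [ 0.4863 -0.1769  0.05  ]
wA [ 0.5177 -0.1381  0.05  ]
wB [ 0.4578 -0.2164  0.05  ]
```

View pics/w1c.png

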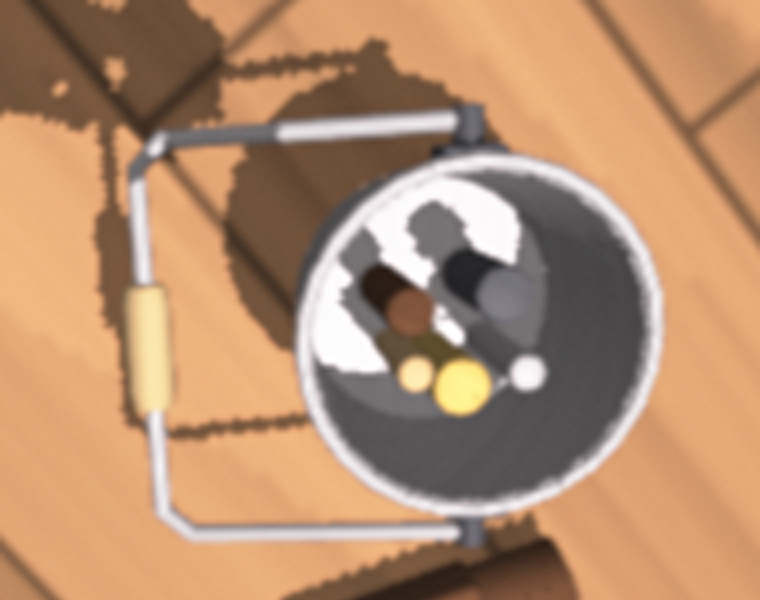

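The fused estimate is grip (0.489, -0.174, 0.05), pail (0.556, -0.2255) and pail yaw about -37.3°. I'll partly close the fingers and descend.

```bash
python3 -m crank '[[0.005,-0.006,0.02,0,0,-0.03],[0.0101,-0.0114,0.05,0,0,-0.055],[0.0101,-0.0114,0.09,0,0,-0.055],[0.0101,-0.0114,0.12,0,0,-0.055],[0.0101,-0.0114,0.12,0,0,-0.055]]' 153
python3 - <<'E'
from h import *
s=st();show(s)
w=viewer.get_image("wrist");cv2.imwrite("pics/w2.png",w["frame"])
for n in ["pail","grip"]: print(n,[(np.round(d["at"],4).tolist(),round(d["confidence"],2)) for d in finder.pinpoint(n,w)[:3]])
E
```

```text
time_s: 3.88
tcp_pos: [0.4864, -0.1745, 0.1097]
tool_rot: [-0.002, 0.897, 0.442, -0.001]
contact_force: [-0.0, -0.3, -0.2]
finger_gap: 0.0342
t 3.875 p [ 0.4864 -0.1745  0.1097] R [[0.609, 0.793, -0.004], [0.793, -0.609, 0.002], [-0.001, -0.004, -1.0]] F [-0.02 -0.34 -0.21] M [-0.03  0.02  0.02] gap 0.0342
pail [([0.2818, -0.1571, -0.0005], 0.93), ([0.5571, -0.2254, -0.003], 0.75)]
grip [([0.3439, -0.2149, 0.0508], 0.72), ([0.4871, -0.1733, 0.0514], 0.56)]
```

View pics/w2.png

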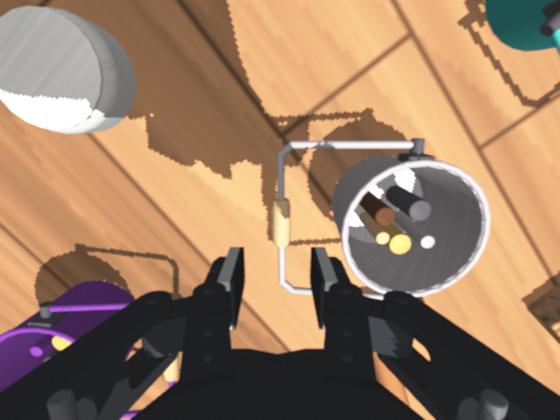

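The wrist view shows the grip at (282,223), with the wire vertical in the image and centred between the pads at 240 and 315. I'll descend and close gently.

```bash
python3 -m crank '[[0.0018,0.0007,0.02,0,0,0],[0.0018,0.0007,0.04,0,0,0],[0.0018,0.0007,0.06,0,0,0],[0.0018,0.0007,0.077,0,0,0],[0.0018,0.0007,0.077,0,0,0]]' 153
python3 -m crank '[[0,0,0,0,0,0],[0,0,0,0,0,0],[0,0,0,0,0,0],[0,0,0,0,0,0]]' 255 25
python3 - <<'E'
from h import *
s=st();show(s)
w=viewer.get_image("wrist")
b=viewer.get_image("side")
f=b["frame"]
cv2.imwrite("pics/w3.png",np.hstack([w["frame"][100:400,100:460],cv2.resize(f[140:240,240:370],None,fx=3,fy=3)]))
for p in (w,b):
  for n in ["pail","grip"]: print(n,[(np.round(d["at"],4).tolist(),round(d["confidence"],2)) for d in finder.pinpoint(n,p)[:4]])
E
```

```text
time_s: 4.65
tcp_pos: [0.4907, -0.175, 0.036]
tool_rot: [0.001, 0.897, 0.442, 0.001]
contact_force: [-0.3, -0.2, 0.3]
finger_gap: 0.034
time_s: 5.15
tcp_pos: [0.4914, -0.1753, 0.0365]
tool_rot: [0.001, 0.897, 0.442, 0.001]
contact_force: [2.7, 0.4, 1.3]
finger_gap: 0.0121
t 5.15 p [ 0.4914 -0.1753  0.0365] R [[0.609, 0.793, 0.003], [0.793, -0.609, -0.001], [0.001, 0.003, -1.0]] F [2.73 0.44 1.34] M [-0.04 -0.39  0.02] gap 0.0121
pail [([0.5598, -0.2266, -0.0012], 0.88), ([0.2838, -0.1588, 0.0019], 0.67)]
grip [([0.4879, -0.1749, 0.0495], 0.92)]
pail [([0.7327, -0.1628, 0.0021], 0.79), ([0.5566, -0.2309, -0.0006], 0.72)]
grip [([0.6697, -0.4231, 0.0007], 0.75), ([0.2755, 0.1398, 0.046], 0.62), ([0.7481, -0.2419, 0.054], 0.55), ([0.492, -0.1726, 0.052], 0.53)]
```

View pics/w3.png

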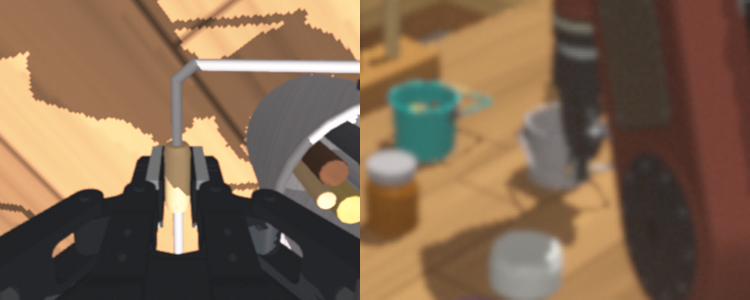

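The sleeve is gripped (gap 12 mm), but the TCP sits 4–5 mm higher than intended. I'll regrip lower before swinging the bail.

```bash
python3 -m crank '[[0,0,0,0,0,0],[0,0,0,0,0,0],[0,0,0.004,0,0,0],[0,0,0.006,0,0,0],[0,0,0.006,0,0,0],[0,0,0.006,0,0,0]]' 185
python3 -m crank '[[0,0,0,0,0,0],[0,0,0,0,0,0],[0,0,0,0,0,0],[0,0,0,0,0,0]]' 255 30
python3 - <<'E'
from h import *
show()
E
```

```text
time_s: 6.2
tcp_pos: [0.491, -0.1751, 0.0301]
tool_rot: [0.001, 0.897, 0.442, 0.001]
contact_force: [0.1, 1.0, -0.4]
finger_gap: 0.0236
time_s: 6.7
tcp_pos: [0.4914, -0.1753, 0.0302]
tool_rot: [0.001, 0.897, 0.442, 0.001]
contact_force: [2.1, -0.1, 0.6]
finger_gap: 0.0117
t 6.7 p [ 0.4914 -0.1753  0.0302] R [[0.609, 0.793, 0.003], [0.793, -0.609, -0.001], [0.001, 0.003, -1.0]] F [ 2.15 -0.06  0.63] M [-0.14 -0.48  0.07] gap 0.0117
```

Regripped at z 0.030. I'll swing the bail in stages along the arc, starting from a0 ≈ -0.158, and watch the forces.

```bash
python3 -m crank '[[0,-0.0009,-0.0092,0,0,0],[0,-0.0009,-0.0185,0,0,0],[0,0.0002,-0.0278,0,0,0],[0,0.0022,-0.0369,0,0,0],[0,0.0056,-0.0465,0,0,0],[0,0.0056,-0.0465,0,0,0],[0,0.0056,-0.0465,0,0,0]]'
python3 - <<'E'
from h import *
s=st();show(s)
print((np.array(s["tcp_pos"])-[0.4914,-0.1753,0.0302])@np.array([.793,-.609,0]))
for c in("wrist","side","scene"):
  p=viewer.get_image(c)
  for n in ["pail","grip"]: print(c,n,[(np.round(d["at"],4).tolist(),round(d["confidence"],2)) for d in finder.pinpoint(n,p)[:6] if np.hypot(d["at"][0]-.53,d["at"][1]+.2)<.1])
E
```

```text
time_s: 7.58
tcp_pos: [0.4953, -0.1784, 0.0765]
tool_rot: [0.001, 0.897, 0.442, 0.001]
contact_force: [-2.4, 2.6, 1.0]
finger_gap: 0.0123
t 7.575 p [ 0.4953 -0.1784  0.0765] R [[0.609, 0.793, 0.002], [0.793, -0.609, -0.001], [0.001, 0.002, -1.0]] F [-2.38  2.55  0.99] M [0.54 0.43 0.03] gap 0.0123
0.004996832335205811
wrist pail [([0.56, -0.2305, 0.0007], 0.9)]
wrist grip [([0.491, -0.179, 0.0973], 0.86)]
side pail [([0.5569, -0.2301, 0.001], 0.76)]
side grip [([0.495, -0.1782, 0.0972], 0.43)]
scene pail [([0.5568, -0.2245, -0.0016], 0.83)]
scene grip [([0.4975, -0.1793, 0.0942], 0.64)]
```

```bash
python3 -m crank '[[0,0.0033,-0.0092,0,0,0],[0,0.0087,-0.0179,0,0,0],[0,0.0151,-0.0258,0,0,0],[0,0.0224,-0.0329,0,0,0],[0,0.0306,-0.0391,0,0,0],[0,0.0306,-0.0391,0,0,0],[0,0.0306,-0.0391,0,0,0]]'
python3 - <<'E'
from h import *
s=st();show(s)
print((np.array(s["tcp_pos"])-[0.4953,-0.1784,0.0765])@np.array([.793,-.609,0]), np.array(s["contact_force"])@np.array([.793,-.609,0]))
for c in("wrist","side","scene"):
  p=viewer.get_image(c)
  for n in ["pail","grip"]: print(c,n,[(np.round(d["at"],4).tolist(),round(d["confidence"],2)) for d in finder.pinpoint(n,p)[:6] if np.hypot(d["at"][0]-.53,d["at"][1]+.2)<.1])
E
```

```text
time_s: 8.9
tcp_pos: [0.5196, -0.197, 0.1156]
tool_rot: [0.001, 0.897, 0.442, 0.001]
contact_force: [0.2, 1.0, -0.0]
finger_gap: 0.012
t 8.9 p [ 0.5196 -0.197   0.1156] R [[0.609, 0.793, 0.002], [0.793, -0.609, -0.001], [0.001, 0.002, -1.0]] F [ 0.22  1.04 -0.03] M [ 0.1  -0.14  0.04] gap 0.012
0.030578942779158107 -0.45949408903181194
wrist pail [([0.5602, -0.227, -0.0004], 0.63)]
wrist grip [([0.5204, -0.1963, 0.1344], 0.96)]
side pail [([0.5535, -0.2293, 0.0018], 0.58)]
side grip [([0.5194, -0.1934, 0.1344], 0.62)]
scene pail []
scene grip [([0.5207, -0.1987, 0.1327], 0.41)]
```

```bash
python3 -m crank '[[0,0.0088,-0.0052,0,0,0],[0,0.0181,-0.0092,0,0,0],[0,0.0279,-0.0121,0,0,0],[0,0.038,-0.0138,0,0,0],[0,0.0474,-0.0143,0,0,0],[0,0.0474,-0.0143,0,0,0],[0,0.0474,-0.0143,0,0,0]]'
python3 - <<'E'
from h import *
s=st();show(s)
print((np.array(s["tcp_pos"])-[0.5196,-0.197,0.1156])@np.array([.793,-.609,0]), np.array(s["contact_force"])@np.array([.793,-.609,0]))
for c in("wrist","side","scene"):
  p=viewer.get_image(c)
  cv2.imwrite("pics/u_%s.png"%c,p["frame"])
  for n in ["pail","grip"]: print(c,n,[(np.round(d["at"],4).tolist(),round(d["confidence"],2)) for d in finder.pinpoint(n,p)[:6] if np.hypot(d["at"][0]-.53,d["at"][1]+.2)<.1])
w=cv2.imread("pics/u_wrist.png")[80:400,80:500];b=cv2.resize(cv2.imread("pics/u_side.png")[120:227,245:355],None,fx=3,fy=3)[:320]
cv2.imwrite("pics/u.png",np.hstack([w,b]))
E
```

```text
time_s: 10.22
tcp_pos: [0.5571, -0.2258, 0.13]
tool_rot: [0.001, 0.897, 0.442, 0.001]
contact_force: [0.4, -0.5, -1.9]
finger_gap: 0.0122
t 10.225 p [ 0.5571 -0.2258  0.13  ] R [[0.609, 0.793, 0.002], [0.793, -0.609, -0.001], [0.0, 0.002, -1.0]] F [ 0.37 -0.55 -1.92] M [ 0.01 -0.14  0.02] gap 0.0122
0.04727017683231085 0.6225686361127043
wrist pail [([0.5562, -0.2288, -0.0015], 0.74)]
wrist grip [([0.5555, -0.2237, 0.1493], 0.86)]
side pail [([0.5555, -0.2283, 0.0016], 0.56)]
side grip [([0.5578, -0.2252, 0.1465], 0.38)]
scene pail [([0.5575, -0.2247, -0.0006], 0.92)]
scene grip [([0.5557, -0.2271, 0.1487], 0.51)]
```

View pics/u.png

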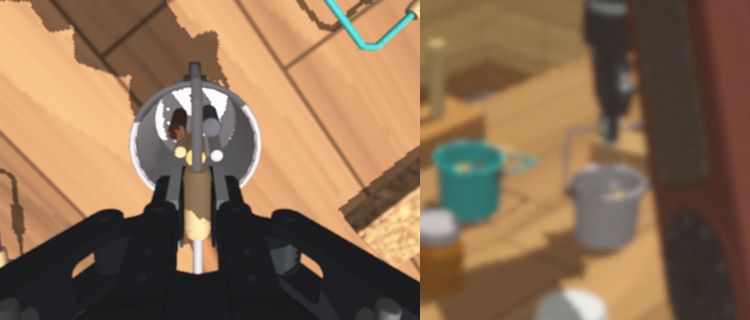

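The bail stands upright in both views, the pail has not moved, and the grip is at z ≈ 0.149 as expected. I'll lift straight up, then take a closer look at the stand.

```bash
python3 -m crank '[[0,0,0,0,0,0],[0,0,-0.003,0,0,0],[0,0,-0.008,0,0,0],[0,0,-0.016,0,0,0],[0,0,-0.03,0,0,0],[0,0,-0.048,0,0,0],[0,0,-0.068,0,0,0],[0,0,-0.088,0,0,0],[0,0,-0.1,0,0,0],[0,0,-0.105,0,0,0]]' 255 50
python3 - <<'E'
from h import *
s=st();show(s)
a=viewer.get_image("scene");b=viewer.get_image("side")
A=cv2.resize(a["frame"][140:290,300:400],None,fx=4,fy=4,interpolation=cv2.INTER_CUBIC)
B=cv2.resize(b["frame"][150:270,165:260],None,fx=4.2,fy=5,interpolation=cv2.INTER_CUBIC)
print(A.shape,B.shape)
cv2.imwrite("pics/stand.png",np.hstack([A,B[:600]]))
for nm,p in (("sc",a),("si",b)):
  for n in ["stand","post","landing","pail","grip"]: print(nm,n,[(np.round(d["at"],4).tolist(),round(d["confidence"],2)) for d in finder.pinpoint(n,p)[:5]])
E
```

```text
time_s: 11.92
tcp_pos: [0.5571, -0.2259, 0.236]
tool_rot: [0.001, 0.897, 0.442, 0.001]
contact_force: [0.7, 0.6, -4.2]
finger_gap: 0.0116
t 11.925 p [ 0.5571 -0.2259  0.236 ] R [[0.609, 0.793, 0.003], [0.793, -0.609, -0.002], [0.001, 0.003, -1.0]] F [ 0.72  0.56 -4.19] M [ 0.03  0.01 -0.01] gap 0.0116
(600, 400, 3) (600, 399, 3)
sc stand [([0.5589, 0.2206, 0.0022], 0.78), ([0.6572, 0.4292, -0.0008], 0.63)]
sc post [([0.6538, 0.2277, -0.0011], 0.65), ([0.6265, 0.0084, 0.0054], 0.25)]
sc landing [([0.4302, -0.0055, -0.0001], 0.3)]
sc pail [([0.279, -0.1637, -0.0011], 0.93), ([0.2625, -0.3998, 0.0021], 0.91), ([0.559, -0.2228, 0.1033], 0.8), ([0.7282, -0.1599, 0.0012], 0.78), ([0.3447, 0.175, 0.0014], 0.59)]
sc grip [([0.5577, -0.225, 0.253], 0.61), ([0.3442, -0.212, 0.0499], 0.61), ([0.7452, -0.245, 0.0498], 0.47), ([0.2698, 0.1351, 0.0486], 0.45), ([0.2634, -0.31, 0.0489], 0.41)]
si stand [([0.5621, 0.2197, 0.0003], 0.64)]
si post []
si landing [([0.5574, -0.2239, 0.256], 0.4)]
si pail [([0.5571, -0.2313, 0.1087], 0.94), ([0.7305, -0.1651, 0.0012], 0.92), ([0.3455, 0.1764, -0.0017], 0.74)]
si grip [([0.7499, -0.2405, 0.053], 0.63), ([0.2745, 0.142, 0.0465], 0.56), ([0.5597, -0.224, 0.2543], 0.38)]
```

View pics/stand.png

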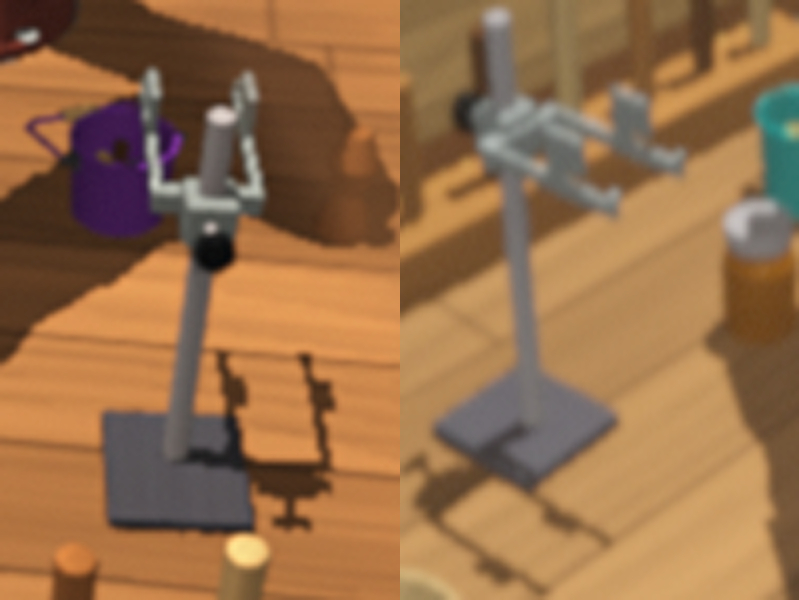

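The stand is clear in both views: side-view lips at crop (683,155) and (617,203), and the post and keepers are visible. I'll fit the stand's pose and prong height to these features.

Run:
```python
from h import *
from scipy.optimize import least_squares
a=viewer.get_image("scene");b=viewer.get_image("side")
def proj(p,X):
    c=np.array(p["R"])@X+np.array(p["t"]); return np.array([p["fx"]*c[0]/c[2]+p["cx"],p["fy"]*c[1]/c[2]+p["cy"]])
obs=[(b,(.095,0,.297,0),(188.1,153)),(a,(.095,0,.297,0),(355.2,168)),(a,(.095,0,.012,0),(343.8,254)),(b,(.095,0,.012,0),(196,235)),
(b,(-.0435,-.032,.005,1),(232,182)),(b,(-.0435,.032,.005,1),(216.5,191)),
(a,(-.016,-.032,.03,1),(338,157.5)),(a,(-.016,.032,.03,1),(361.5,158.5))]
def W(p,f):
    x,y,t,h=p; c,s=np.cos(t),np.sin(t)
    return np.array([x+c*f[0]-s*f[1],y+s*f[0]+c*f[1],f[2]+f[3]*h])
fun=lambda p:np.concatenate([proj(m,W(p,f))-o for m,f,o in obs])
r=least_squares(fun,[.56,.218,.1,.218],x_scale=[.01,.01,.05,.01],loss="soft_l1")
print(np.round(r.x,4));print(np.round(fun(r.x).reshape(-1,2),1).tolist())
J=r.jac;print(np.round(np.sqrt(np.diag(np.linalg.inv(J.T@J))),4))
s=st(); 
for th in (.10,r.x[2]):
  for ox in (-.10,-.0285):
    o=np.array([.5595,.219]);g=o+ox*np.array([np.cos(th),np.sin(th)])
    y=np.array([np.cos(th),np.sin(th),0]);z=np.array([0,0,-1.]);x=np.cross(y,z)
    print(th,ox,g,shift(s,[*g,.2355],R.from_matrix(np.c_[x,y,z])))
```

```text
[0.5589 0.2215 0.0868 0.2275]
[[-0.4, 0.5], [0.4, -0.3], [-0.3, -1.7], [0.6, -0.3], [-0.5, 0.2], [-0.5, -0.6], [-0.4, 0.3], [-0.2, -0.0]]
[0.002  0.0014 0.0191 0.0017]
0.1 -0.1 [0.45999958 0.20901666] [ 2.858e-01 -3.416e-01 -1.100e-03  2.200e-03  4.000e-04 -7.551e-01]
0.1 -0.0285 [0.53114238 0.21615475] [ 3.348e-01 -2.895e-01 -1.000e-03  2.200e-03  4.000e-04 -7.551e-01]
0.086754517141941 -0.1 [0.45987608 0.21033543] [ 2.867e-01 -3.425e-01 -1.100e-03  2.200e-03  4.000e-04 -7.418e-01]
0.086754517141941 -0.0285 [0.53110718 0.2165306 ] [ 3.351e-01 -2.898e-01 -1.000e-03  2.200e-03  4.000e-04 -7.418e-01]
```

```bash
python3 -m crank '[[0.003,-0.0035,-0.001,0,0,0],[0.011,-0.013,-0.001,0,0,0],[0.023,-0.027,-0.001,0,0,0],[0.037,-0.044,-0.001,0,0,0],[0.052,-0.062,-0.001,0,0,0],[0.068,-0.081,-0.001,0,0,0],[0.084,-0.1,-0.001,0,0,0],[0.1,-0.119,-0.001,0,0,0],[0.116,-0.138,-0.001,0,0,0],[0.132,-0.157,-0.001,0,0,0]]'
python3 - <<'E'
from h import *
s=st();show(s)
th=.093;g=np.array([.559,.220])-.1*np.array([np.cos(th),np.sin(th)])
y=np.array([np.cos(th),np.sin(th),0]);z=np.array([0,0,-1.]);x=np.cross(y,z)
print(g,shift(s,[*g,.2355],R.from_matrix(np.c_[x,y,z])))
E
```

```text
time_s: 13.88
tcp_pos: [0.5119, -0.0234, 0.2359]
tool_rot: [0.001, 0.897, 0.442, 0.001]
contact_force: [0.1, 0.6, -4.9]
finger_gap: 0.0112
t 13.875 p [ 0.5119 -0.0234  0.2359] R [[0.609, 0.793, 0.002], [0.793, -0.609, -0.001], [0.001, 0.002, -1.0]] F [ 0.09  0.62 -4.92] M [ 0.01 -0.03  0.05] gap 0.0112
[0.45943214 0.2107134 ] [ 1.538e-01 -1.842e-01  1.000e-04  2.400e-03  3.000e-04 -7.474e-01]
```

```bash
python3 -m crank '[[0.017,-0.02,0,0,0,-0.05],[0.035,-0.042,0,0,0,-0.14],[0.054,-0.065,0,0,0,-0.24],[0.073,-0.087,0,0,0,-0.34],[0.092,-0.11,0,0,0,-0.44],[0.111,-0.133,0,0,0,-0.54],[0.129,-0.155,0,0,0,-0.63],[0.144,-0.172,0,0,0,-0.7],[0.152,-0.182,0,0,0,-0.74],[0.1538,-0.1842,0,0.0024,0,-0.7474]]'
python3 -m crank '[[0,0,0,0,0,0],[0,0,0,0,0,0],[0,0,0,0,0,0],[0,0,0,0,0,0]]'
python3 - <<'E'
from h import *
s=st();show(s)
th=.093;o=np.array([.559,.220]);d=np.array([np.cos(th),np.sin(th)])
y=np.array([*d,0]);z=np.array([0,0,-1.]);x=np.cross(y,z)
print(shift(s,[*(o-.0285*d),.2355],R.from_matrix(np.c_[x,y,z])))
w=viewer.get_image("wrist");b=viewer.get_image("side");a=viewer.get_image("scene")
for nm,p in (("sc",a),("si",b),("w",w)):
  for n in ["stand","post","landing","pail","grip"]: print(nm,n,[(np.round(q["at"],4).tolist(),round(q["confidence"],2)) for q in finder.pinpoint(n,p)[:5] if q["at"][1]>.15])
cv2.imwrite("pics/pre.png",np.hstack([w["frame"],cv2.resize(b["frame"][130:270,160:240],None,fx=3,fy=3)])[:, :800])
E
```

```text
time_s: 15.12
tcp_pos: [0.4587, 0.2115, 0.2356]
tool_rot: [0.0, 0.673, 0.74, -0.0]
contact_force: [0.4, -0.2, -4.3]
finger_gap: 0.0113
time_s: 15.62
tcp_pos: [0.4588, 0.2112, 0.2356]
tool_rot: [0.0, 0.673, 0.739, -0.0]
contact_force: [0.1, 0.3, -4.8]
finger_gap: 0.0115
t 15.625 p [0.4588 0.2112 0.2356] R [[-0.093, 0.996, -0.0], [0.996, 0.093, -0.0], [-0.0, -0.0, -1.0]] F [ 0.11  0.28 -4.76] M [-0.   -0.   -0.02] gap 0.0115
[-0.0006  0.072   0.0001 -0.0001  0.0002  0.0006]
sc stand [([0.5594, 0.2188, 0.006], 0.95), ([0.3472, 0.3677, 0.0027], 0.72)]
sc post [([0.6546, 0.228, 0.0035], 0.65)]
sc landing []
sc pail [([0.4586, 0.213, 0.1049], 0.97), ([0.3446, 0.1723, -0.0007], 0.81)]
sc grip [([0.4633, 0.2132, 0.103], 0.59), ([0.4613, 0.2113, 0.2521], 0.54)]
si stand [([0.5628, 0.2216, -0.0005], 0.66)]
si post [([0.6525, 0.2252, -0.0], 0.92)]
si landing []
si pail [([0.4574, 0.2055, 0.1059], 0.97), ([0.3456, 0.1746, 0.0022], 0.76)]
si grip [([0.4594, 0.2121, 0.2545], 0.62)]
w stand []
w post [([0.655, 0.2297, -0.0008], 0.76)]
w landing [([0.4601, 0.2087, 0.1035], 0.15)]
w pail [([0.3464, 0.1791, -0.0009], 0.88), ([0.4623, 0.2087, 0.1045], 0.76)]
w grip [([0.4559, 0.2142, 0.2556], 0.86)]
```

View pics/pre.png

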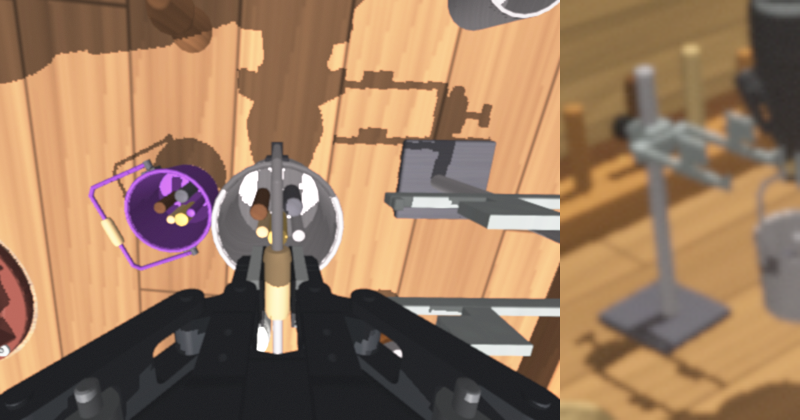

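The wrist view shows both prongs running horizontally in the image, with tips at about (388,203) and (388,300). That means they are aligned with the jaw axis. I'll do a quick lateral check before moving in.

Run:
```python
from h import *
s=st();w=viewer.get_image("wrist")
f=w["frame"][170:330,360:560];cv2.imwrite("pics/pr.png",cv2.resize(f,None,fx=4,fy=3.7,interpolation=cv2.INTER_CUBIC)[:600,:800])
th=.093;d=np.array([np.cos(th),np.sin(th)]);n=np.array([-d[1],d[0]])
for u,v in [(386,195),(398,212),(386,296),(400,313),(560,195),(560,298)]:
    p=ray(w,s,u,v,.2335);q=p[:2]-[.559,.220];print((u,v),np.round(p,4),np.round([q@d,q@n],4))
```

```text
(386, 195) [0.5081 0.2517 0.2335] [-0.0477  0.0363]
(398, 212) [0.5159 0.2436 0.2335] [-0.0408  0.0275]
(386, 296) [0.5193 0.1953 0.2335] [-0.0418 -0.0209]
(400, 313) [0.5292 0.1853 0.2335] [-0.0329 -0.0317]
(560, 195) [0.594  0.2597 0.2335] [0.0385 0.0363]
(560, 298) [0.615  0.203  0.2335] [ 0.0541 -0.0221]
```

View pics/pr.png

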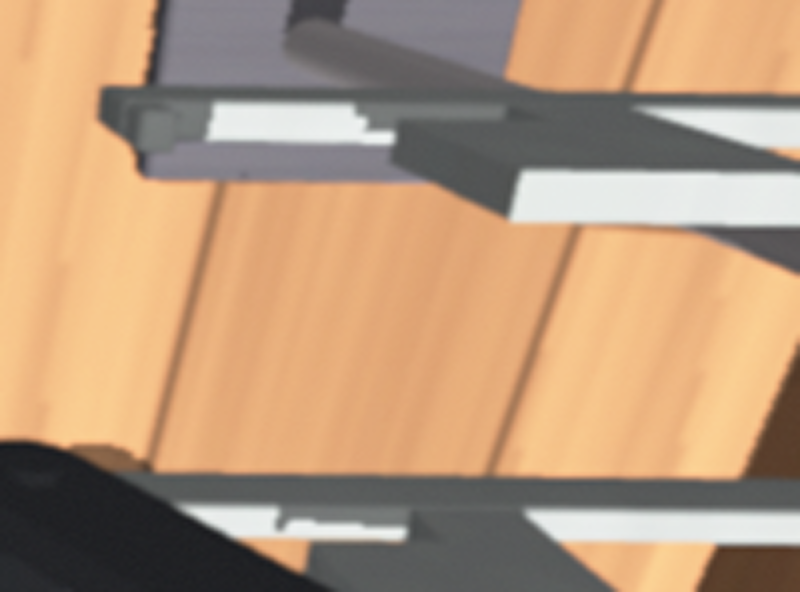

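The lateral alignment is good: prong centres come out at +32 and -31 mm. I'll move in over the landing at the safe height.

```bash
python3 -m crank '[[0,0.004,0,0,0,0],[0,0.012,0,0,0,0],[0,0.022,0,0,0,0],[0,0.033,0,0,0,0],[0,0.044,0,0,0,0],[0,0.055,0,0,0,0],[0,0.064,0,0,0,0],[0,0.07,0,0,0,0],[0,0.073,0,0,0,0],[0,0.073,0,0,0,0]]'
python3 -m crank '[[0,0,0.003,0,0,0],[0,0,0.006,0,0,0],[0,0,0.009,0,0,0],[0,0,0.012,0,0,0],[0,0,0.015,0,0,0],[0,0,0.015,0,0,0]]'
python3 - <<'E'
from h import *
show()
E
```

```text
time_s: 17.82
tcp_pos: [0.5314, 0.2184, 0.2356]
tool_rot: [-0.0, 0.673, 0.74, -0.0]
contact_force: [-0.6, -0.6, -3.2]
finger_gap: 0.0116
time_s: 18.58
tcp_pos: [0.5313, 0.2183, 0.2203]
tool_rot: [-0.0, 0.673, 0.74, -0.0]
contact_force: [-0.6, 0.2, -3.2]
finger_gap: 0.0114
t 18.575 p [0.5313 0.2183 0.2203] R [[-0.094, 0.996, -0.001], [0.996, 0.094, -0.0], [-0.0, -0.001, -1.0]] F [-0.63  0.15 -3.21] M [ 0.02 -0.04  0.03] gap 0.0114
```

```bash
python3 -m crank '[[0,0,0.002,0,0,0],[0,0,0.004,0,0,0],[0,0,0.0055,0,0,0],[0,0,0.0055,0,0,0]]'
for i in 1; do :; done
python3 -m crank '[[0,0,0.001,0,0,0],[0,0,0.0015,0,0,0],[0,0,0.0015,0,0,0]]'
python3 -m crank '[[0,0,0.001,0,0,0],[0,0,0.0015,0,0,0],[0,0,0.0015,0,0,0]]'
```

```text
time_s: 19.08
tcp_pos: [0.5313, 0.2183, 0.2147]
tool_rot: [-0.0, 0.673, 0.74, -0.0]
contact_force: [-0.9, -0.8, -3.1]
finger_gap: 0.0112
time_s: 19.45
tcp_pos: [0.5314, 0.2184, 0.2142]
tool_rot: [0.0, 0.673, 0.74, 0.0]
contact_force: [-2.3, -1.2, 5.4]
finger_gap: 0.0114
time_s: 19.82
tcp_pos: [0.5315, 0.2184, 0.2141]
tool_rot: [0.001, 0.673, 0.74, 0.001]
contact_force: [-4.5, -2.0, 10.6]
finger_gap: 0.0113
```

The wire touched at TCP z ≈ 0.2146. I'll relax the pressure and check that it's on the landing and not on the lip.

```bash
python3 -m crank '[[0,0,-0.0008,0,0,0],[0,0,-0.001,0,0,0],[0,0,-0.001,0,0,0]]'
python3 - <<'E'
from h import *
show()
w=viewer.get_image("wrist")["frame"];b=viewer.get_image("side")["frame"];a=viewer.get_image("scene")["frame"]
A=cv2.resize(w[130:400,130:430],None,fx=1.35,fy=1.35)
B=cv2.resize(b[165:215,185:240],None,fx=7,fy=7,interpolation=cv2.INTER_CUBIC)
print(A.shape,B.shape)
out=np.zeros((380,800,3),np.uint8);out[:364,:405]=A[:364,:405];out[:350,410:795]=B[:350,:385]
cv2.imwrite("pics/land.png",out)
E
```

```text
time_s: 20.2
tcp_pos: [0.5314, 0.2184, 0.2147]
tool_rot: [0.0, 0.673, 0.74, 0.0]
contact_force: [-0.3, -0.3, -4.5]
finger_gap: 0.0115
t 20.2 p [0.5314 0.2184 0.2147] R [[-0.094, 0.996, 0.001], [0.996, 0.094, 0.0], [-0.0, 0.001, -1.0]] F [-0.31 -0.34 -4.51] M [-0.01 -0.01  0.03] gap 0.0115
(364, 405, 3) (350, 385, 3)
```

View pics/land.png

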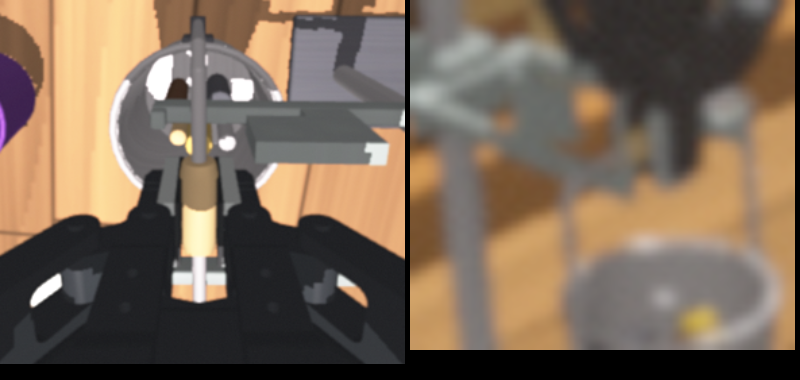

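The wrist view shows the wire crossing the prong at about (198,110), between the lip (152–165) and the keeper front (247). So it is on the landing and just clear of the prong. I'll slide in with a gap of about 0.5 mm.

```bash
python3 -m crank '[[0,0.001,-0.0005,0,0,0],[0,0.004,-0.0005,0,0,0],[0,0.007,-0.0005,0,0,0],[0,0.01,-0.0005,0,0,0],[0,0.013,-0.0005,0,0,0],[0,0.016,-0.0005,0,0,0],[0,0.016,-0.0005,0,0,0]]'
python3 -m crank '[[0,0.002,0,0,0,0],[0,0.004,0,0,0,0],[0,0.006,0,0,0,0],[0,0.007,0,0,0,0],[0,0.007,0,0,0,0]]'
```

```text
time_s: 21.22
tcp_pos: [0.5476, 0.2199, 0.2153]
tool_rot: [0.0, 0.673, 0.74, 0.0]
contact_force: [0.0, -0.3, -4.1]
finger_gap: 0.0113
time_s: 21.85
tcp_pos: [0.5546, 0.2205, 0.2152]
tool_rot: [0.0, 0.673, 0.74, 0.0]
contact_force: [0.4, -0.4, -3.9]
finger_gap: 0.0113
```

```bash
python3 -m crank '[[0,0.001,0,0,0,0],[0,0.002,0,0,0,0],[0,0.003,0,0,0,0],[0,0.003,0,0,0,0]]'
python3 -m crank '[[0,0.0007,0,0,0,0],[0,0.0015,0,0,0,0],[0,0.0015,0,0,0,0]]'
```

```text
time_s: 22.35
tcp_pos: [0.5577, 0.2208, 0.2152]
tool_rot: [0.0, 0.673, 0.74, 0.001]
contact_force: [0.4, -0.1, -5.0]
finger_gap: 0.0112
time_s: 22.72
tcp_pos: [0.5593, 0.2209, 0.2152]
tool_rot: [0.001, 0.673, 0.74, 0.0]
contact_force: [0.1, 0.4, -3.8]
finger_gap: 0.0113
```

```bash
python3 -m crank '[[0,0.0007,0,0,0,0],[0,0.0015,0,0,0,0],[0,0.0015,0,0,0,0]]'
python3 -m crank '[[0,0.0007,0,0,0,0],[0,0.0012,0,0,0,0],[0,0.0012,0,0,0,0]]'
python3 - <<'E'
from h import *
show()
E
```

```text
time_s: 23.1
tcp_pos: [0.5608, 0.2211, 0.2152]
tool_rot: [0.0, 0.673, 0.74, 0.0]
contact_force: [-0.5, -0.7, -4.1]
finger_gap: 0.011
time_s: 23.48
tcp_pos: [0.5614, 0.2211, 0.215]
tool_rot: [0.0, 0.673, 0.74, 0.0]
contact_force: [-3.9, 0.1, -2.8]
finger_gap: 0.0118
t 23.475 p [0.5614 0.2211 0.215 ] R [[-0.094, 0.996, 0.0], [0.996, 0.094, -0.0], [-0.0, 0.0, -1.0]] F [-3.91  0.11 -2.77] M [-0.08  0.84 -0.11] gap 0.0118
```

The wire is against a stop (-3.9 N). The moment Mz ≈ -0.11 suggests the -y prong touches first, so I'll turn slightly to bring both sides home.

```bash
python3 -m crank '[[0,0,0,0,0,0.006],[0,0.0002,0,0,0,0.012],[0,0.0002,0,0,0,0.012]]'
python3 - <<'E'
from h import *
show()
E
python3 -m crank '[[0,0.0005,0,0,0,0.0],[0,0.0007,0,0,0,0.0],[0,0.0007,0,0,0,0]]'
python3 - <<'E'
from h import *
show()
E
```

```text
time_s: 23.85
tcp_pos: [0.5615, 0.2212, 0.215]
tool_rot: [0.0, 0.677, 0.736, 0.0]
contact_force: [-3.5, -0.4, -2.6]
finger_gap: 0.0114
t 23.85 p [0.5615 0.2212 0.215 ] R [[-0.082, 0.997, 0.0], [0.997, 0.082, -0.0], [-0.0, 0.0, -1.0]] F [-3.53 -0.37 -2.56] M [-0.01  0.66 -0.12] gap 0.0114
time_s: 24.22
tcp_pos: [0.5616, 0.2212, 0.215]
tool_rot: [-0.0, 0.677, 0.736, -0.0]
contact_force: [-6.4, -0.4, -1.7]
finger_gap: 0.0115
t 24.225 p [0.5616 0.2212 0.215 ] R [[-0.082, 0.997, -0.001], [0.997, 0.082, -0.0], [-0.0, -0.001, -1.0]] F [-6.35 -0.37 -1.66] M [-0.12  1.16 -0.02] gap 0.0115
```

Both sides are now against the stops (Mz ≈ 0 at 6 N). I'll lower the wire onto the prongs.

```bash
python3 -m crank '[[0,0.0002,0.0004,0,0,0],[0,0.0002,0.0008,0,0,0],[0,0.0002,0.0008,0,0,0]]'
python3 - <<'E'
from h import *
show()
E
```

```text
time_s: 24.6
tcp_pos: [0.5616, 0.2212, 0.2144]
tool_rot: [-0.0, 0.677, 0.736, -0.001]
contact_force: [-5.4, -0.8, 0.9]
finger_gap: 0.011
t 24.6 p [0.5616 0.2212 0.2144] R [[-0.082, 0.997, -0.001], [0.997, 0.082, -0.0], [-0.0, -0.001, -1.0]] F [-5.41 -0.8   0.87] M [-0.12  1.1  -0.01] gap 0.011
```

```bash
python3 -m crank '[[0,-0.0001,0,0,0,0],[0,-0.0001,0,0,0,0]]'
python3 -m crank '[[0,0,0,0,0,0],[0,0,0,0,0,0],[0,0,0,0,0,0],[0,0,0,0,0,0]]' 235 20
python3 -m crank '[[0,0,0,0,0,0],[0,0,0,0,0,0],[0,0,0,0,0,0],[0,0,0,0,0,0],[0,0,0,0,0,0]]' 150
python3 - <<'E'
from h import *
show()
for c in ("scene","side"):
  p=viewer.get_image(c)
  for n in ["pail","grip"]: print(c,n,[(np.round(q["at"],4).tolist(),round(q["confidence"],2)) for q in finder.pinpoint(n,p)[:5] if q["at"][1]>.15])
E
```

```text
time_s: 24.85
tcp_pos: [0.5616, 0.2212, 0.2145]
tool_rot: [-0.0, 0.677, 0.736, -0.0]
contact_force: [-4.7, -0.1, -1.0]
finger_gap: 0.0118
time_s: 25.35
tcp_pos: [0.5616, 0.2212, 0.2145]
tool_rot: [-0.0, 0.677, 0.736, -0.0]
contact_force: [-5.0, -0.9, -1.4]
finger_gap: 0.0112
time_s: 25.98
tcp_pos: [0.5617, 0.2212, 0.2146]
tool_rot: [-0.0, 0.677, 0.736, -0.0]
contact_force: [0.1, -0.6, 0.7]
finger_gap: 0.0352
t 25.975 p [0.5617 0.2212 0.2146] R [[-0.082, 0.997, -0.001], [0.997, 0.082, -0.0], [-0.0, -0.001, -1.0]] F [ 0.12 -0.59  0.71] M [-0.03 -0.01 -0.01] gap 0.0352
scene pail [([0.5617, 0.2221, 0.0858], 0.97), ([0.3448, 0.172, 0.0043], 0.64)]
scene grip [([0.5614, 0.2203, 0.2315], 0.57)]
side pail [([0.5617, 0.2185, 0.0844], 0.84), ([0.3467, 0.1797, -0.0009], 0.72)]
side grip [([0.5636, 0.222, 0.2309], 0.55)]
```

Released with no residual force, and the pail is hanging. I'll retreat straight up.

```bash
python3 -m crank '[[0,0,-0.005,0,0,0],[0,0,-0.012,0,0,0],[0,0,-0.022,0,0,0],[0,0,-0.035,0,0,0],[0,0,-0.055,0,0,0],[0,0,-0.075,0,0,0],[0,0,-0.095,0,0,0],[0,0,-0.115,0,0,0],[0,0,-0.12,0,0,0],[0,0,-0.12,0,0,0]]'
python3 -m crank '[[0,0,0,0,0,0],[0,0,0,0,0,0],[0,0,0,0,0,0],[0,0,0,0,0,0],[0,0,0,0,0,0],[0,0,0,0,0,0],[0,0,0,0,0,0],[0,0,0,0,0,0]]'
python3 - <<'E'
from h import *
show()
w=viewer.get_image("wrist")
for c in ("scene","side","wrist"):
  p=viewer.get_image(c)
  for n in ["pail","grip","stand","jar","spindle"]: print(c,n,[(np.round(q["at"],4).tolist(),round(q["confidence"],2)) for q in finder.pinpoint(n,p)[:3]])
  if c=="side": b=p["frame"]
  if c=="scene": a=p["frame"]
A=w["frame"][60:400,130:480]; B=cv2.resize(b[140:254,160:250],None,fx=3,fy=3)[:340]; C=cv2.resize(a[150:263,310:365],None,fx=3,fy=3)[:340]
hh=min(A.shape[0],B.shape[0],C.shape[0]);cv2.imwrite("pics/end.png",np.hstack([A[:hh],B[:hh],C[:hh]]))
E
```

```text
time_s: 27.52
tcp_pos: [0.5618, 0.2212, 0.3346]
tool_rot: [-0.0, 0.677, 0.736, -0.0]
contact_force: [0.4, 0.7, -0.2]
finger_gap: 0.0354
time_s: 28.52
tcp_pos: [0.5618, 0.2213, 0.3346]
tool_rot: [-0.0, 0.677, 0.736, -0.0]
contact_force: [0.2, 0.1, 1.1]
finger_gap: 0.0357
t 28.525 p [0.5618 0.2213 0.3346] R [[-0.082, 0.997, -0.001], [0.997, 0.082, -0.0], [-0.0, -0.001, -1.0]] F [0.22 0.14 1.06] M [-0.01  0.05 -0.03] gap 0.0357
scene pail [([0.2801, -0.1607, 0.0034], 0.96), ([0.3445, 0.1756, 0.0001], 0.7), ([0.7295, -0.1607, 0.001], 0.67)]
scene grip [([0.5648, 0.22, 0.2317], 0.69), ([0.2696, 0.1377, 0.047], 0.64), ([0.346, -0.2156, 0.0499], 0.63)]
scene stand [([0.5582, 0.2188, 0.0025], 0.56), ([0.6566, 0.4266, -0.0017], 0.31)]
scene jar [([0.6236, 0.0065, 0.0042], 0.87), ([0.6524, 0.2242, 0.002], 0.55)]
scene spindle [([0.3456, 0.3657, 0.001], 0.69), ([0.562, 0.2221, 0.085], 0.68)]
side pail [([0.5613, 0.2174, 0.0847], 0.93), ([0.7337, -0.1636, 0.0005], 0.91), ([0.2804, -0.1571, -0.0032], 0.79)]
side grip [([0.2755, 0.1404, 0.048], 0.5), ([0.7503, -0.2418, 0.0494], 0.47), ([0.3401, -0.2155, 0.0471], 0.4)]
side stand [([0.5631, 0.2197, -0.0003], 0.75)]
side jar [([0.6318, 0.0073, -0.0028], 0.75)]
side spindle [([0.3441, 0.3707, -0.0041], 0.74)]
wrist pail [([0.3469, 0.1807, -0.0004], 0.85), ([0.5634, 0.2173, 0.0827], 0.79), ([0.2816, -0.1562, 0.0015], 0.49)]
wrist grip [([0.2675, 0.1382, 0.0503], 0.69), ([0.5591, 0.2205, 0.2343], 0.55), ([0.3427, -0.2185, 0.0499], 0.52)]
wrist stand []
wrist jar [([0.6287, 0.006, -0.0011], 0.89)]
wrist spindle [([0.3488, 0.3704, -0.0001], 0.89)]
```

View pics/end.png

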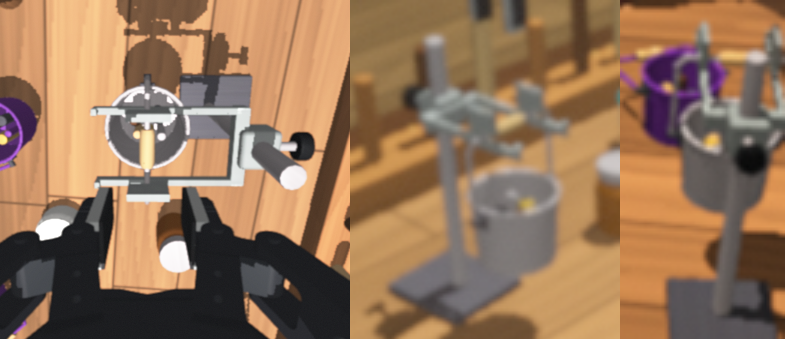

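The pail hangs level with the wire under both keepers. The grip is at (147,145) in the wrist view, and the keepers at (140,112) and (148,192) cover the wire. The gripper is clear, so I'm handing in.

```bash
python3 -c "
from bench import finish_job
print(finish_job())"
```

```text
the job is handed in; nothing more can be done
None
```

The pail is hanging from both prongs, with the wire under the keepers and against the stops. I handed the job in at about 28.7 s of the 72 s allowed; no verdict was reported.

- **Bail:** I swung it upright in stages along its arc while the pail stood on the bench. The sideways force peaked at about 3.4 N and I corrected for it. The pail's found position stayed the same to within a few mm.
- **Landing:** I lifted the pail by the grip and brought it in from the prongs' free ends. I lowered the wire until it touched, which puts the prong tops at about 0.231 m. The second feeling step pressed somewhat harder than needed, at about 15 N, and I backed off straight away.
- **Home:** I slid in with a gap of about 0.5 mm until the wire met a stop. One side touched first, so I turned slightly until both sides bore evenly, at about 6 N. Then I lowered the wire, let go and retreated straight up.
- **Last checks:** The wrist view shows the wire under both keepers and the side view shows the pail hanging level. The networks found the pail at (0.562, 0.218, 0.084) just after release and again 2.5 s later. There was no contact force beyond the 1 N noise. The jar and spindle were where they started; I did not check the other bystanders again.
- **Disagreements:** The camera fit had put the prong tops at about 0.2275 m, 3–4 mm below where I felt them. The felt home position was about 2.5 mm beyond the fitted stand origin. Both are close to the cameras' accuracy.

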